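# Unstack the card file boxes into their trays

### The job

Take the pile on the desk apart from the top: set the tape measure aside on the bare desk, then put the red, the green and the blue box, in that order, flat into the tray of its own colour, letting go of each. Last, stand the tape measure upright on the middle of the blue box's lid, where it is kept. Keep the boxes level, and do not knock or push the pen cup and the glue bottle.

Things in the scene. Friction and masses are not known exactly. Their poses are not given: they have to be found in the camera images.
- blue_box_centre (a point): Centre (half-way up) of the blue card file box, the largest of three closed plastic boxes with fixed lids: 62 (its x) x 130 (its y, the long side) x 44 mm high (its z). At the start it stands on the desk, at the bottom of the pile. Straight smooth sides, taken across its 62 mm width.
- green_box_centre (a point): Centre (half-way up) of the green card file box, the middle of three closed plastic boxes with fixed lids: 56 (its x) x 104 (its y, the long side) x 44 mm high (its z). At the start it lies on the blue box. Straight smooth sides, taken across its 56 mm width.
- red_box_centre (a point): Centre (half-way up) of the red card file box, the smallest of three closed plastic boxes with fixed lids: 50 (its x) x 78 (its y, the long side) x 44 mm high (its z). At the start it lies on the green box, under the tape measure. Straight smooth sides, taken across its 50 mm width.
- blue_tray: Low blue tray fixed on the desk, the place of the blue box. Origin at the centre of its underside on the desk; x across, y along its long side, z up. Inside 78 (x) x 146 (y) mm, 8 mm spare all round its box; floor 3 mm thick, rim 4 mm thick, its top 9 mm above the desk (6 mm above the tray's floor). The box goes in flat, long side along the tray's long side, either way round.
- green_tray: Low green tray fixed on the desk, the place of the green box. Origin at the centre of its underside on the desk; x across, y along its long side, z up. Inside 72 (x) x 120 (y) mm, 8 mm spare all round its box; floor 3 mm thick, rim 4 mm thick, its top 9 mm above the desk (6 mm above the tray's floor). The box goes in flat, long side along the tray's long side, either way round.
- red_tray: Low red tray fixed on the desk, the place of the red box. Origin at the centre of its underside on the desk; x across, y along its long side, z up. Inside 66 (x) x 94 (y) mm, 8 mm spare all round its box; floor 3 mm thick, rim 4 mm thick, its top 9 mm above the desk (6 mm above the tray's floor). The box goes in flat, long side along the tray's long side, either way round.
- tape_measure_centre (a point): Centre of the case (half-way up) of a yellow and black tape measure standing upright: 31 mm thick (its x, between the flat flanks by which it is grasped), 78 mm long (its y, the last 12 mm at +y being the metal tongue; the case reaches 27 mm to -y), 54 mm high (its z). At the start it stands on top of the red box, lengthwise; it weighs about 0.2 kg.
- pen_cup: Bystander: clear pen cup with pens, 78 mm across, 127 mm high, standing loose on the desk; origin at the centre of its underside. To be left alone.
- glue_bottle: Bystander: slim white glue bottle with a dark nozzle, 35 mm across, 112 mm high, standing loose on the desk and easily tipped; origin at the centre of its underside. To be left alone.
Not all that is in view belongs to the job. Of the things that look like the part that bears tape_measure_centre, the smallest one is meant.

How it is judged:
By the outcome, as a careful person would: the job done as asked, in the order asked, and still so for the second after the job is handed in, with the robot touching nothing.
It also fails if it takes over 125 s, if anything falls off the work surface, if the arm or the gripper's body presses on something with over 40 N, if the wrist force passes 120 N, or if a joint passes its speed limit or range.

### The arm

A 6-joint arm with a two-finger parallel gripper is mounted at the origin on a cart in front of the work surface, level with it; the furniture and walls round the work are solid. World frame = base frame: x ahead of the robot, y to its left, z up, the work surface at z = 0. Lengths are in m, angles in rad, forces in N, time in s.
With the tool pointing down it reaches from about 0.375 to 0.975 m from the base axis. Payload 3.8 kg.
Tool frame: the origin (TCP) lies between the finger pads; the fingertips stand 14 mm ahead of it and the grasp point (between the pads) lies 5 mm behind it; z points along the fingers, y is the line along which they close (so a half turn about z gives the same grasp; the last joint's range is limited). The gripper opens to 88 mm and grips with 3 to 60 N. Pads are 18 mm wide; open, the fingers measure 123 mm over their backs; the gripper's body (75 mm by 187 mm) begins 45 mm behind the grasp point.
Start: joints at [-1.288, 0.264, 1.604, -0, 1.274, -0.037], TCP at [0.212, -0.641, 0.253] pointing down, gripper open.
Joint ranges: [-2.63, 2.63], [-0.94, 2.18], [0.31, 2.57], [-1.31, 4.45], [0, 2.66], [-2.55, 2.55]. Speed limits (rad/s): [2.57, 2.57, 3.14, 3.14, 3.14, 3.14].

### API

Orientations are given as a rotation vector (axis times angle).
In Python, from plant import bot gives the robot as it stands. The module is installed in compiled form; this text tells all that it offers.
- The arm moves only by the tool servo_tool, never from a script. Its arguments are lists of equal length, an entry for each row: "slide": the shift along the tool's x, y, z in m, a list of three; "turn": the turn about the tool's z in rad. In form: {"slide": [[x, y, z], ...], "turn": [turn, ...]}. A call has 1 to 12 rows; each row shifts and turns the commanded pose from where the row before left it, along the tool's axes as they then stand; what a row does not reach is not made up. A row lasts 1/12 s, in which the tool goes at most 41.7 mm and 7.16 degrees, less where a joint would pass 70% of its speed; a pose out of reach is approached as far as the arm can. A call with a gripper value outside its range is refused whole. "claw" is the opening, from 0 (shut) to 1 (fully open), set as the call begins (left out, the last holds). The fingers move at their own pace and stop on an object; "newtons" is the grip in N (left out, the last holds). Time passes only in rows, so rows that do not move let the fingers close. It gives the time, the measured TCP pose, the force, the opening and the grip force at its end, in the units of the state.
- bot.get_state(): the state, without advancing time (a new reading comes with each control period).
- bot.camera(name): name is "scene" or "top" or "wrist"; returns the picture (480x640x3 uint8, blue, green, red); there is no depth.
- bot.camera_model(name): a dict with "mtx" (3x3 intrinsics, pixels), "k1" (the pictures are not rectified: a ray, as slopes to the right and down, at radius r is drawn at 1 + k1 r^2 times it, then the intrinsics apply), "R" (3x3) and "t" (3): a world point X has camera coordinates R X + t. Camera axes: x right, y down, z forward; pixel columns grow to the right and rows downward; lengths in m; the calibration is good to about 2 mm. A picture is of the moment at which its call begins: read the wrist's pose just before it. camera_model takes no time and is no camera call; for the wrist camera it gives the pose at the moment of the call.
- bot.hand_in(): hands the job in; it is judged then, once.
The state is a dict: "time_s": time; "joint_pos": joint angles; "dq": joint speeds; "joint_efforts": joint torques, N m; "position": TCP position; "ee_rot": TCP orientation; "ft_force": force on the tool from outside, world axes, zero at the start; "ft_torque": the same for the moment, N m; "gripper_width": finger opening in m; "gripper_force": force on a finger pad.
Only numpy, scipy, OpenCV 4.12 (cv2) and the standard library are available. Lean on these libraries where they do the work, as an engineer would, in place of code of your own. Each camera call takes 0.05 s, during which the arm holds its last target. There are 200 camera calls.

## Working session

There is one attempt and no reset: what is moved stays moved. The work goes in short steps, Python scripts to look and compute and a tool call to move; the robot and the scene stay as the last step left them, time stands still between calls to the robot, and variables do not carry over. Pictures are saved under pics/ and viewed, at most 14 in all, crops included, and the job is handed in when it is done.

Besides the shell and the picture viewer there is one more tool, called by a JSON object that holds its "method" and its "body", one argument or row to a line. servo_tool: Moves the arm, as the interface text tells. Its arguments: {"type":"object","properties":{"slide":{"type":"array","items":{"type":"array","items":{"type":"number"}}},"turn":{"type":"array","items":{"type":"number"}},"claw":{"type":"number"},"newtons":{"type":"number"}},"required":["slide","turn"]}

```bash
mkdir -p pics; python3 - <<'E'
from plant import bot
import cv2
s=bot.get_state();print(s)
for n in("top","scene"):
    cv2.imwrite(f"pics/{n}0.png",bot.camera(n)); m=bot.camera_model(n);print(m)
E
```

```text
{'time_s': 0.0, 'joint_pos': array([-1.28792257e+00,  2.64718394e-01,  1.60533619e+00, -7.68891525e-06,
        1.27370324e+00, -3.68584727e-02]), 'dq': array([ 0.00145121,  0.00093826,  0.00087857, -0.00089186, -0.00156149,
        0.00184295]), 'joint_efforts': array([-1.24195707e-03, -5.02111208e+01, -3.56870770e+01,  7.27605564e-02,
        2.92271533e-02, -1.92977386e-04]), 'position': array([ 0.21199754, -0.64014377,  0.25143181]), 'ee_rot': array([-3.09941185e+00, -4.99759236e-01,  4.28464629e-04]), 'ft_force': array([ 0.1079382 , -0.91073491,  0.07893141]), 'ft_torque': array([ 0.01211731, -0.00692959,  0.02485903]), 'gripper_force': 0.0, 'gripper_width': 0.0881847248089775}
{'mtx': array([[543.22301219,   0.        , 320.05497087],
       [  0.        , 543.22301219, 237.24864597],
       [  0.        ,   0.        ,   1.        ]]), 'k1': -0.10408260333505617, 'R': array([[ 0.01728317, -0.99984827, -0.00217353],
       [-0.99526839, -0.01699604, -0.09566593],
       [ 0.09561448,  0.00381666, -0.99541112]]), 't': array([-0.00142804,  0.57859486,  1.36849582])}
{'mtx': array([[520.41319338,   0.        , 323.03541947],
       [  0.        , 520.41319338, 237.61468294],
       [  0.        ,   0.        ,   1.        ]]), 'k1': -0.020215473295513195, 'R': array([[-0.84970905, -0.52712504,  0.01156356],
       [-0.36782647,  0.57692635, -0.7292871 ],
       [ 0.37775417, -0.62393524, -0.68411008]]), 't': array([0.47600179, 0.27955589, 0.84434416])}
```

View pics/top0.png

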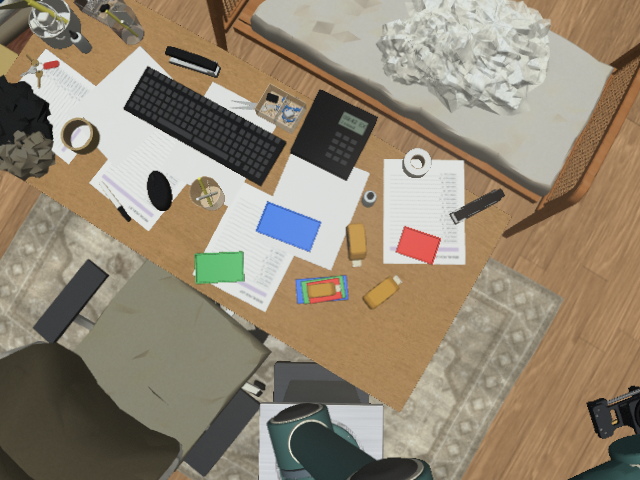

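View pics/scene0.png

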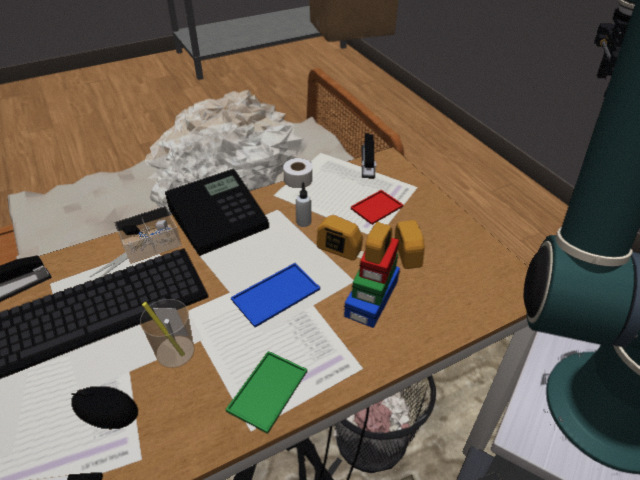

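The top view shows the pile at (322,290) and the trays: blue (289,227), green (220,267), red (418,245). The cup is at (207,193), the glue at (369,198), and the decoy tapes at (356,244) and (382,291). The scene view confirms the tape on the pile, which is the smallest one.

```bash
cat > h.py <<'E'
from plant import bot
import cv2, numpy as np
from scipy.spatial.transform import Rotation as Ro
def cast(m,px,z):
    """pixels (n,2) -> world points on plane height z"""
    K=m["mtx"]; d=np.array([m["k1"],0,0,0,0.])
    u=cv2.undistortPoints(np.asarray(px,float).reshape(-1,1,2),K,d).reshape(-1,2)
    r=np.c_[u,np.ones(len(u))]@m["R"]; c=-m["R"].T@m["t"]
    return c+r*((z-c[2])/r[:,2])[:,None]
HUE={"red":[(0,8),(172,180)],"green":[(50,80)],"blue":[(105,125)],"yellow":[(12,28)]}
def mask(im,col,box=None,s=110,v=40):
    h=cv2.cvtColor(im,cv2.COLOR_BGR2HSV); o=np.zeros(im.shape[:2],np.uint8)
    for a,b in HUE[col]: o|=cv2.inRange(h,(a,s,v),(b,255,255))
    if box:
        k=np.zeros_like(o);k[box[1]:box[3],box[0]:box[2]]=1;o*=k
    return o
def rect(m,o,z):
    """largest blob -> centre, (short,long), yaw of the long side"""
    c=max(cv2.findContours(o,cv2.RETR_EXTERNAL,cv2.CHAIN_APPROX_NONE)[0],key=cv2.contourArea)
    p=cast(m,c.reshape(-1,2),z)[:,:2]
    b=cv2.boxPoints(cv2.minAreaRect((p*1000).astype(np.float32)))/1000
    e=[b[1]-b[0],b[2]-b[1]]; e.sort(key=np.linalg.norm)
    return b.mean(0).round(4),[round(float(np.linalg.norm(x)),4) for x in e],round(float(np.arctan2(e[1][1],e[1][0])%np.pi),3)
def pose():
    s=bot.get_state();R=Ro.from_rotvec(s["ee_rot"]).as_matrix();return s,R
def go(x,y,z,yaw_y=None):
    """needed total slide in present tool axes and turn so that tool y lies along yaw_y (mod pi)"""
    s,R=pose(); d=R.T@(np.array([x,y,z])-s["position"])
    t=0
    if yaw_y is not None:
        c=np.arctan2(R[1,1],R[0,1]); t=-((yaw_y-c+np.pi/2)%np.pi-np.pi/2)
    print("t",round(s["time_s"],2),"pos",s["position"].round(4),"slide",d.round(4),"turn",round(float(t),3),"j6",s["joint_pos"][5].round(2),"tilt",R[:,2].round(3))
E
python3 - <<'E'
from h import *
im=cv2.imread("pics/top0.png");m=bot.camera_model("top")
for c,b in(("blue",(240,190,340,262)),("green",(180,235,255,300)),("red",(380,215,455,280))): print(c,"tray",rect(m,mask(im,c,b),.009))
P=(285,265,352,312)
for c,z in(("blue",.044),("green",.088),("red",.132)): print(c,"box",rect(m,mask(im,c,P),z))
print("tape",rect(m,mask(im,"yellow",(305,278,345,300)),.186))
print("dec",rect(m,mask(im,"yellow",(345,222,370,270)),.05),rect(m,mask(im,"yellow",(358,272,405,310)),.05))
print("glue",cast(m,[(369,197)],.1),"cup",cast(m,[(207,193)],.06))
s,R=pose();print(R.round(3));go(.45,0,.3)
cv2.imwrite("pics/crop.png",cv2.resize(im[220:320,270:410],None,fx=5,fy=5,interpolation=cv2.INTER_CUBIC))
E
```

```text
blue tray (array([0.6084, 0.0928], dtype=float32), [0.0836, 0.1516], 1.221)
green tray (array([0.4979, 0.2709], dtype=float32), [0.0764, 0.1247], 1.64)
red tray (array([ 0.5648, -0.248 ], dtype=float32), [0.0733, 0.1002], 1.253)
blue box (array([0.4432, 0.0362], dtype=float32), [0.0584, 0.0597], 1.671)
green box (array([0.4255, 0.0426], dtype=float32), [0.0089, 0.0265], 0.265)
red box (array([ 0.4256, -0.0064], dtype=float32), [0.0153, 0.0756], 1.805)
tape (array([0.4445, 0.0038], dtype=float32), [0.0291, 0.0622], 1.712)
dec (array([ 0.5573, -0.0853], dtype=float32), [0.0606, 0.1196], 0.009) (array([ 0.4448, -0.1471], dtype=float32), [0.0928, 0.1163], 1.585)
glue [[ 0.67298384 -0.11029577  0.1       ]] cup [[0.68363992 0.29803454 0.06      ]]
[[ 0.949  0.314 -0.001]
 [ 0.314 -0.949  0.002]
 [ 0.    -0.002 -1.   ]]
t 0.1 pos [ 0.212  -0.6402  0.2515] slide [ 0.4272 -0.533  -0.0474] turn 0.0 j6 -0.04 tilt [-0.001  0.002 -1.   ]
```

View pics/crop.png

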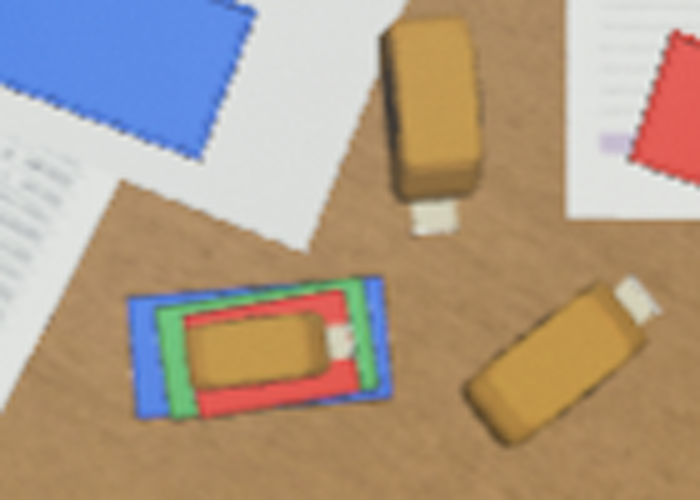

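The crop shows the nested pile: red lid centre about (273,354), green (267,348) and blue (260,348) in crop pixels. The tape tongue points right, which is world −y. I'll turn first, then fly over the pile.

{"method": "servo_tool", "body": {
  "slide": [
    [0, 0, -0.007],
    [0, 0, -0.007],
    [0, 0, -0.007],
    [0, 0, -0.007],
    [0, 0, -0.007],
    [0, 0, -0.007],
    [0, 0, -0.007],
    [0, 0, -0.007],
    [0, 0, -0.007],
    [0, 0, -0.007],
    [0, 0, -0.007],
    [0, 0, -0.007]
  ],
  "turn": [-0.116, -0.116, -0.116, -0.116, -0.116, -0.116, -0.116, -0.116, -0.116, -0.116, -0.116, -0.116],
  "claw": 1
}}

```text
time_s: 1.1
position: [0.2121, -0.6405, 0.3362]
ee_rot: [-2.052, -2.377, -0.001]
ft_force: [-0.0, -0.2, 0.7]
gripper_width: 0.0883
gripper_force: 0.0
```

```bash
python3 -c "
from h import *
go(.42,.004,.36,.141)"
```

```text
t 1.1 pos [ 0.2121 -0.6405  0.3362] slide [ 0.6072  0.2999 -0.023 ] turn 0.006 j6 -1.43 tilt [-0.     0.001 -1.   ]
```

{"method": "servo_tool", "body": {
  "slide": [
    [0.034, 0.0165, -0.001],
    [0.034, 0.0165, -0.001],
    [0.034, 0.0165, -0.001],
    [0.034, 0.0165, -0.001],
    [0.034, 0.0165, -0.001],
    [0.034, 0.0165, -0.001],
    [0.034, 0.0165, -0.001],
    [0.034, 0.0165, -0.001],
    [0.034, 0.0165, -0.001],
    [0.034, 0.0165, -0.001]
  ],
  "turn": [0, 0, 0, 0, 0, 0, 0, 0, 0, 0]
}}

```text
time_s: 1.93
position: [0.3276, -0.279, 0.3463]
ee_rot: [-2.06, -2.371, -0.0]
ft_force: [0.4, -0.5, 0.0]
gripper_width: 0.0882
gripper_force: 0.0
```

{"method": "servo_tool", "body": {
  "slide": [
    [0.034, 0.0165, -0.001],
    [0.034, 0.0165, -0.001],
    [0.034, 0.0165, -0.001],
    [0.034, 0.0165, -0.001],
    [0.034, 0.0165, -0.001],
    [0.034, 0.0165, -0.001],
    [0.034, 0.0165, -0.001],
    [0.029, 0.0185, -0.001],
    [0, 0, 0],
    [0, 0, 0]
  ],
  "turn": [0, 0, 0, 0, 0, 0, 0, 0, 0, 0]
}}

```text
time_s: 2.77
position: [0.4229, 0.0037, 0.3542]
ee_rot: [-2.054, -2.376, 0.002]
ft_force: [-0.2, -0.2, 0.7]
gripper_width: 0.0884
gripper_force: 0.0
```

```bash
python3 -c "
from h import *
m=bot.camera_model('wrist');im=bot.camera('wrist');cv2.imwrite('pics/w1.png',im)
go(.4445,.004,.3,.141);print(m, -m['R'].T@m['t'])"
```

```text
t 2.82 pos [0.4226 0.0026 0.3542] slide [-0.0017  0.0219  0.0542] turn 0.002 j6 -0.2 tilt [-0.001 -0.001 -1.   ]
{'mtx': array([[359.56213249,   0.        , 325.55181504],
       [  0.        , 359.56213249, 240.0070374 ],
       [  0.        ,   0.        ,   1.        ]]), 'k1': -0.034080228521354505, 'R': array([[ 0.98939428,  0.145248  , -0.00140392],
       [ 0.14041536, -0.95391211,  0.26520787],
       [ 0.0371817 , -0.26259228, -0.96419024]]), 't': array([-0.41876041, -0.12159274,  0.47275582])} [0.41381478 0.06897735 0.48748599]
```

View pics/w1.png

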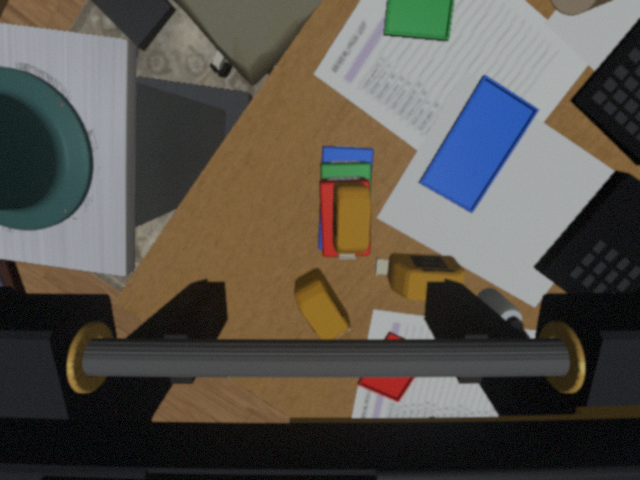

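The wrist view shows the tape at (352,218) on the red lid at (345,218), with the blue tray at (480,143).

```bash
python3 -c "
from h import *
im=cv2.imread('pics/w1.png');m=bot.camera_model('wrist')
o=mask(im,'yellow',(325,180,372,258),90)
print('tape',rect(m,o,.186),rect(m,o,.17))
ys,xs=np.nonzero(o);print(xs.min(),xs.max(),ys.min(),ys.max())
for y in(200,215,230):
  r=xs[ys==y]; print(y,r.min(),r.max(),cast(m,[(r.min()-.5,y),(r.max()+.5,y)],.18).round(4)[:,:2].tolist())
o=mask(im,'red',(315,170,376,262)); ys,xs=np.nonzero(o);print('red',xs.min(),xs.max(),ys.min(),ys.max(), rect(m,o,.132))
p=mask(im,'yellow',(290,265,355,342),90);print('dec2',rect(m,p,.05));p=mask(im,'yellow',(375,245,465,302),90);print('dec1',rect(m,p,.05))
t=cv2.imread('pics/top0.png');mt=bot.camera_model('top')
o=mask(t,'yellow',(305,278,345,300),90)
print('tape top cam',rect(mt,o,.186),rect(mt,o,.18))
q=lambda L,z:cast(mt,np.array(L)/5.+[270,220],z)[:,:2].round(4)
for n,z,L in(('red',.132,[(185,318),(345,292),(360,390),(202,418)]),('green',.088,[(157,308),(362,278),(378,388),(172,418)]),('blue',.044,[(128,297),(382,277),(393,400),(137,418)])):
  w=q(L,z);e=(w[1]-w[0]+w[2]-w[3])/2;print(n,w.mean(0),'len',np.linalg.norm(e),'yaw',np.arctan2(-e[1],-e[0]))
"
```

```text
tape (array([0.4452, 0.0064], dtype=float32), [0.0323, 0.0674], 1.747) (array([0.4469, 0.0031], dtype=float32), [0.034, 0.071], 1.747)
331 371 180 257
200 334 371 [[0.427, 0.0204], [0.4594, 0.0251]]
215 335 371 [[0.4298, 0.0075], [0.4617, 0.0121]]
230 334 371 [[0.431, -0.0059], [0.4641, -0.0011]]
red 320 369 179 256 (array([ 0.4273, -0.0069], dtype=float32), [0.0175, 0.0786], 1.736)
dec2 (array([ 0.4379, -0.139 ], dtype=float32), [0.0877, 0.1088], 1.716)
dec1 (array([ 0.5579, -0.0787], dtype=float32), [0.0775, 0.1195], 0.144)
tape top cam (array([0.4445, 0.0037], dtype=float32), [0.0291, 0.0625], 1.712) (array([0.4445, 0.0037], dtype=float32), [0.0292, 0.0628], 1.712)
red [ 0.4417   -0.004825] len 0.07604973701466693 yaw 1.7559423381826742
green [ 0.44465  -0.002225] len 0.10127039300802579 yaw 1.7324547586418402
blue [0.444625 0.00125 ] len 0.12883692211474163 yaw 1.6621237940939328
```

```bash
python3 -c "
from h import *
go(.4447,.004,.158,.16)"
```

```text
t 2.82 pos [0.4226 0.0026 0.3542] slide [-0.0017  0.0223  0.1962] turn -0.017 j6 -0.2 tilt [-0.001 -0.001 -1.   ]
```

{"method": "servo_tool", "body": {
  "slide": [
    [-0.002, 0.022, 0.02],
    [0, 0, 0.03],
    [0, 0, 0.03],
    [0, 0, 0.03],
    [0, 0, 0.02],
    [0, 0, 0],
    [0, 0, 0]
  ],
  "turn": [-0.017, 0, 0, 0, 0, 0, 0]
}}

```text
time_s: 3.4
position: [0.4437, 0.002, 0.2237]
ee_rot: [-2.041, -2.386, 0.003]
ft_force: [0.9, -0.2, 0.3]
gripper_width: 0.0882
gripper_force: 0.0
```

{"method": "servo_tool", "body": {
  "slide": [
    [0, 0, 0.02],
    [0, 0, 0.02],
    [0, 0, 0.015],
    [0, 0, 0.011],
    [0, 0, 0],
    [0, 0, 0]
  ],
  "turn": [0, 0, 0, 0, 0, 0]
}}

```text
time_s: 3.9
position: [0.4456, 0.0029, 0.1598]
ee_rot: [2.039, 2.388, 0.001]
ft_force: [0.1, 0.4, -0.3]
gripper_width: 0.0881
gripper_force: 0.0
```

```bash
python3 -c "
from h import *
go(.4447,.004,.158,.16)"
```

```text
t 3.9 pos [0.4456 0.0029 0.1598] slide [ 0.0012 -0.0008  0.0018] turn -0.003 j6 -0.21 tilt [ 0.001 -0.    -1.   ]
```

{"method": "servo_tool", "body": {
  "slide": [
    [0, 0, 0],
    [0, 0, 0],
    [0, 0, 0],
    [0, 0, 0],
    [0, 0, 0],
    [0, 0, 0],
    [0, 0, 0],
    [0, 0, 0],
    [0, 0, 0],
    [0, 0, 0]
  ],
  "turn": [0, 0, 0, 0, 0, 0, 0, 0, 0, 0],
  "claw": 0,
  "newtons": 20
}}

```text
time_s: 4.73
position: [0.445, 0.0034, 0.1587]
ee_rot: [-2.039, -2.39, -0.0]
ft_force: [1.2, -0.1, -0.5]
gripper_width: 0.0298
gripper_force: 19.8
```

{"method": "servo_tool", "body": {
  "slide": [
    [0, 0, -0.01],
    [0, 0, -0.02],
    [0, 0, -0.02],
    [0, 0, 0]
  ],
  "turn": [0, 0, 0, 0]
}}

```text
time_s: 5.07
position: [0.4475, 0.0032, 0.2129]
ee_rot: [2.036, 2.386, 0.007]
ft_force: [0.5, -0.2, -2.6]
gripper_width: 0.0299
gripper_force: 19.8
```

```bash
python3 -c "
from h import *
go(.42,-.26,.2085,.16)
im=bot.camera('top');mt=bot.camera_model('top');cv2.imwrite('pics/t2.png',cv2.resize(im[220:320,270:440],None,fx=4,fy=4))"
```

```text
t 5.07 pos [0.4475 0.0032 0.2129] slide [-0.2556 -0.0686  0.0043] turn -0.002 j6 -0.21 tilt [ 0.007 -0.    -1.   ]
```

View pics/t2.png

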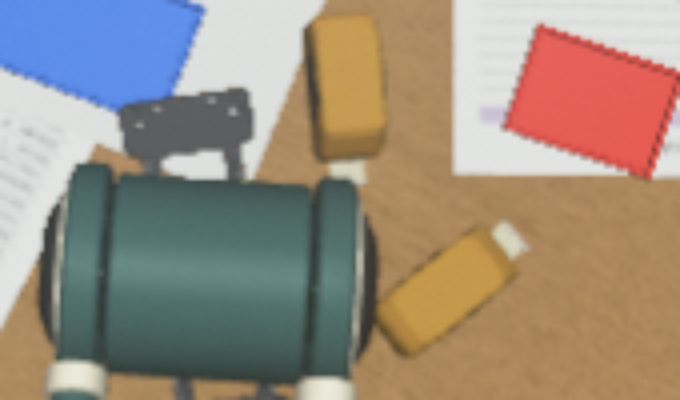

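The tape is lifted, and the bare wood right of decoy 2 and below the red tray is free.

{"method": "servo_tool", "body": {
  "slide": [
    [-0.016, -0.004, 0],
    [-0.032, -0.009, 0],
    [-0.032, -0.009, 0],
    [-0.032, -0.009, 0],
    [-0.032, -0.009, 0],
    [-0.032, -0.009, 0],
    [-0.032, -0.009, 0],
    [-0.032, -0.008, 0],
    [-0.016, -0.003, 0.01],
    [0, 0, 0.03],
    [0, 0, 0.03],
    [0, 0, 0.02]
  ],
  "turn": [0, 0, 0, 0, 0, 0, 0, 0, 0, 0, 0, 0]
}}

```text
time_s: 6.12
position: [0.4149, -0.2596, 0.1149]
ee_rot: [-2.038, -2.385, 0.001]
ft_force: [-0.3, 0.2, -3.1]
gripper_width: 0.0297
gripper_force: 19.8
```

{"method": "servo_tool", "body": {
  "slide": [
    [0, 0, 0.025],
    [0, 0, 0.025],
    [0, 0, 0.02],
    [0, 0, 0.01],
    [0, 0, 0],
    [0, 0, 0],
    [0, 0, 0]
  ],
  "turn": [0, 0, 0, 0, 0, 0, 0]
}}

```text
time_s: 6.7
position: [0.4179, -0.2608, 0.0396]
ee_rot: [2.038, 2.389, 0.0]
ft_force: [0.3, 0.7, -1.1]
gripper_width: 0.0299
gripper_force: 19.8
```

```bash
python3 -c "
from h import *
go(.42,-.26,.0265,.16)"
```

```text
t 6.7 pos [ 0.4179 -0.2608  0.0396] slide [0.0005 0.0022 0.0131] turn -0.002 j6 -0.77 tilt [ 0.001 -0.001 -1.   ]
```

{"method": "servo_tool", "body": {
  "slide": [
    [0, 0, 0.005],
    [0, 0, 0.004],
    [0, 0, 0.002],
    [0, 0, 0.001],
    [0, 0, 0.0],
    [0, 0, 0],
    [0, 0, 0]
  ],
  "turn": [0, 0, 0, 0, 0, 0, 0]
}}

```text
time_s: 7.28
position: [0.4172, -0.2604, 0.0268]
ee_rot: [2.039, 2.39, 0.0]
ft_force: [-0.2, 0.7, -3.8]
gripper_width: 0.0301
gripper_force: 19.8
```

{"method": "servo_tool", "body": {
  "slide": [
    [0, 0, 0.001],
    [0, 0, 0],
    [0, 0, 0]
  ],
  "turn": [0, 0, 0]
}}

```text
time_s: 7.53
position: [0.4173, -0.2604, 0.0266]
ee_rot: [-2.039, -2.39, 0.0]
ft_force: [-2.8, 1.6, 5.9]
gripper_width: 0.0298
gripper_force: 19.9
```

Contact with the desk. Release, rise, and go back over the pile.

{"method": "servo_tool", "body": {
  "slide": [
    [0, 0, 0],
    [0, 0, 0],
    [0, 0, 0],
    [0, 0, 0],
    [0, 0, 0],
    [0, 0, 0],
    [0, 0, -0.015],
    [0, 0, -0.03],
    [0, 0, -0.035],
    [0, 0, -0.04],
    [0, 0, -0.04],
    [0, 0, -0.04]
  ],
  "turn": [0, 0, 0, 0, 0, 0, 0, 0, 0, 0, 0, 0],
  "claw": 1
}}

```text
time_s: 8.53
position: [0.4166, -0.26, 0.2273]
ee_rot: [-2.039, -2.389, 0.0]
ft_force: [0.5, 0.2, -0.7]
gripper_width: 0.0879
gripper_force: 0.0
```

{"method": "servo_tool", "body": {
  "slide": [
    [0, 0, -0.03],
    [0.016, 0.004, -0.03],
    [0.033, 0.006, -0.03],
    [0.033, 0.006, -0.03],
    [0.033, 0.006, 0],
    [0.033, 0.006, 0],
    [0.033, 0.006, 0],
    [0.033, 0.006, 0],
    [0.033, 0.006, 0],
    [0.016, 0.003, 0],
    [0, 0, 0]
  ],
  "turn": [0, 0, 0, 0, 0, 0, 0, 0, 0, 0, 0]
}}

```text
time_s: 9.45
position: [0.4237, 0.0049, 0.3412]
ee_rot: [-2.034, -2.394, -0.002]
ft_force: [0.6, -0.4, -0.2]
gripper_width: 0.088
gripper_force: 0.0
```

```bash
python3 -c "
from h import *
m=bot.camera_model('wrist');im=bot.camera('wrist');cv2.imwrite('pics/w2.png',im)
print(bot.get_state()['gripper_width'])
o=mask(im,'red',(280,100,400,280));ys,xs=np.nonzero(o);print('red',xs.min(),xs.max(),ys.min(),ys.max())
print(rect(m,o,.132))
go(.442,-.004,.113,.18)"
```

```text
0.08807016375418902
red 318 369 182 261
(array([ 0.4432, -0.0025], dtype=float32), [0.0493, 0.0801], 1.765)
t 9.5 pos [0.4238 0.0034 0.3412] slide [-0.0102  0.0167  0.2282] turn -0.018 j6 -0.21 tilt [ 0. -0. -1.]
```

View pics/w2.png

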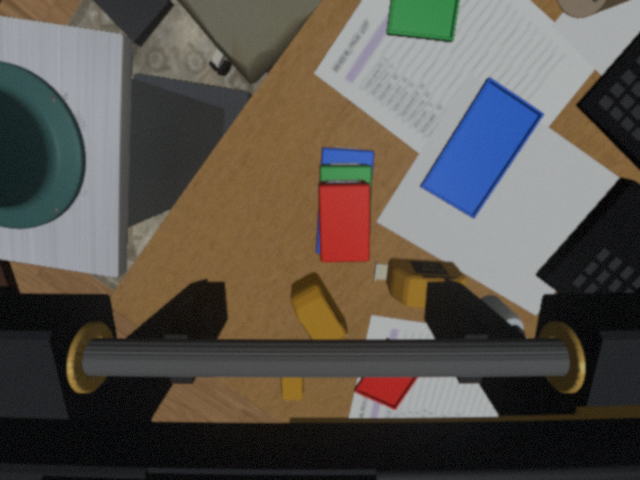

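The red lid is now bare at (344,222), with the tape set aside at (292,387). Red is at (0.443, −0.003) with a yaw of about 1.76. Descending.

{"method": "servo_tool", "body": {
  "slide": [
    [-0.005, 0.01, 0.02],
    [-0.005, 0.008, 0.03],
    [0, 0, 0.035],
    [0, 0, 0.035],
    [0, 0, 0.03],
    [0, 0, 0.02],
    [0, 0, 0.02],
    [0, 0, 0.02],
    [0, 0, 0.012],
    [0, 0, 0],
    [0, 0, 0]
  ],
  "turn": [-0.025, 0, 0, 0, 0, 0, 0, 0, 0, 0, 0]
}}

```text
time_s: 10.42
position: [0.4428, -0.0057, 0.1186]
ee_rot: [-2.01, -2.413, 0.002]
ft_force: [-0.1, 0.3, 1.7]
gripper_width: 0.088
gripper_force: 0.0
```

```bash
python3 -c "
from h import *
go(.443,-.003,.113,.19)"
```

```text
t 10.42 pos [ 0.4428 -0.0057  0.1186] slide [0.0026 0.0007 0.0056] turn -0.008 j6 -0.25 tilt [-0.002 -0.    -1.   ]
```

{"method": "servo_tool", "body": {
  "slide": [
    [0.003, 0, 0.006],
    [0, 0, 0],
    [0, 0, 0],
    [0, 0, 0],
    [0, 0, 0],
    [0, 0, 0],
    [0, 0, 0]
  ],
  "turn": [0, 0, 0, 0, 0, 0, 0],
  "claw": 0,
  "newtons": 25
}}

```text
time_s: 11.0
position: [0.4433, -0.0017, 0.1138]
ee_rot: [2.008, 2.415, 0.001]
ft_force: [-0.6, 0.9, 2.8]
gripper_width: 0.05
gripper_force: 25.0
```

```bash
python3 -c "
from h import *
go(.5648,-.248,.2,1.253-np.pi/2);print(bot.get_state()['gripper_width'],bot.get_state()['gripper_force'])"
```

```text
t 11.0 pos [ 0.4433 -0.0017  0.1138] slide [-0.2643  0.0747 -0.0861] turn 0.501 j6 -0.24 tilt [ 0.001 -0.    -1.   ]
0.05003294536375189 25.000246753916144
```

{"method": "servo_tool", "body": {
  "slide": [
    [0, 0, -0.01],
    [0, 0, -0.025],
    [0, 0, -0.025],
    [-0.016, 0.005, -0.016],
    [-0.033, 0.009, -0.01],
    [-0.033, 0.009, 0],
    [-0.033, 0.01, 0],
    [-0.033, 0.01, 0],
    [-0.033, 0.01, 0],
    [-0.033, 0.01, 0],
    [-0.033, 0.009, 0],
    [-0.017, 0.003, 0]
  ],
  "turn": [0, 0, 0, 0, 0, 0, 0, 0, 0, 0, 0, 0]
}}

```text
time_s: 12.0
position: [0.5661, -0.2511, 0.1997]
ee_rot: [2.01, 2.412, -0.001]
ft_force: [0.8, 0.2, -1.9]
gripper_width: 0.0496
gripper_force: 25.0
```

{"method": "servo_tool", "body": {
  "slide": [
    [0, 0, 0.02],
    [0, 0, 0.02],
    [0, 0, 0.02],
    [0, 0, 0.02],
    [0, 0, 0.02],
    [0, 0, 0],
    [0, 0, 0],
    [0, 0, 0]
  ],
  "turn": [0.1, 0.1, 0.1, 0.1, 0.1, 0, 0, 0]
}}

```text
time_s: 12.67
position: [0.5653, -0.2479, 0.1004]
ee_rot: [2.541, 1.846, 0.001]
ft_force: [-0.6, 0.7, -2.0]
gripper_width: 0.0494
gripper_force: 25.0
```

```bash
python3 -c "
from h import *
m=bot.camera_model('wrist');im=bot.camera('wrist');cv2.imwrite('pics/w3.png',im)
go(.5648,-.248,.0288,1.253-np.pi/2);print(bot.get_state()['ft_force'])"
```

```text
t 12.72 pos [ 0.5658 -0.2482  0.1011] slide [-0.0001 -0.0012  0.0723] turn 0.003 j6 -0.14 tilt [ 0.002 -0.001 -1.   ]
[ 0.0204848   0.49377712 -1.2544874 ]
```

View pics/w3.png

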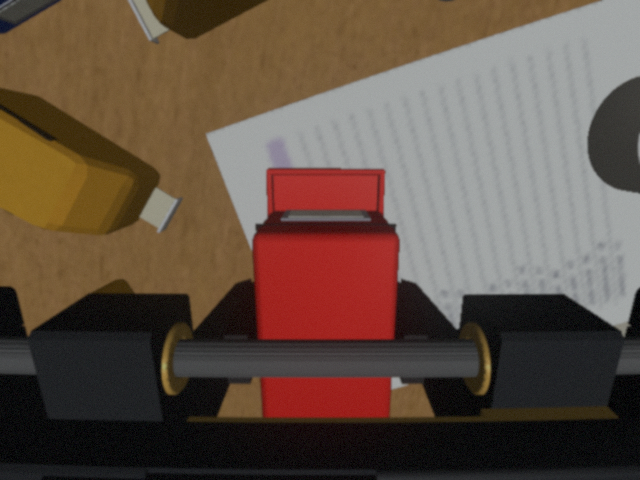

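The red box is centred over its tray: tray edges are at columns 267–385 and the box at 255–397, both centred at 326. Lowering.

{"method": "servo_tool", "body": {
  "slide": [
    [0, 0, 0.02],
    [0, 0, 0.02],
    [0, 0, 0.015],
    [0, 0, 0.008],
    [0, 0, 0.003],
    [0, 0, 0.002],
    [0, 0, 0.001],
    [0, 0, 0.001],
    [0, 0, 0],
    [0, 0, 0],
    [0, 0, 0]
  ],
  "turn": [0, 0, 0, 0, 0, 0, 0, 0, 0, 0, 0]
}}

```text
time_s: 13.63
position: [0.5651, -0.2479, 0.0299]
ee_rot: [2.543, 1.843, 0.001]
ft_force: [-0.4, -0.3, -1.3]
gripper_width: 0.0501
gripper_force: 25.0
```

{"method": "servo_tool", "body": {
  "slide": [
    [0, 0, 0.001],
    [0, 0, 0.001],
    [0, 0, 0],
    [0, 0, 0]
  ],
  "turn": [0, 0, 0, 0]
}}

```text
time_s: 13.97
position: [0.5651, -0.2479, 0.0287]
ee_rot: [2.544, 1.843, 0.001]
ft_force: [-2.3, 1.4, 6.0]
gripper_width: 0.0499
gripper_force: 25.0
```

{"method": "servo_tool", "body": {
  "slide": [
    [0, 0, 0],
    [0, 0, 0],
    [0, 0, 0],
    [0, 0, 0],
    [0, 0, -0.01],
    [0, 0, -0.02],
    [0, 0, -0.035],
    [0, 0, -0.035],
    [0, 0, -0.035],
    [0, 0, -0.035],
    [0, 0, -0.035],
    [0, 0, -0.035]
  ],
  "turn": [0, 0, 0, 0, 0, 0, 0, -0.1, -0.1, -0.1, -0.1, -0.1],
  "claw": 1
}}

```text
time_s: 14.97
position: [0.5644, -0.2475, 0.2698]
ee_rot: [2.003, 2.42, 0.0]
ft_force: [0.6, -0.9, -0.6]
gripper_width: 0.0884
gripper_force: 0.0
```

```bash
python3 -c "
from h import *
go(.43,.0,.3,1.73-np.pi/2)"
```

```text
t 14.97 pos [ 0.5644 -0.2475  0.2698] slide [ 0.2682 -0.0857 -0.0303] turn 0.029 j6 -0.64 tilt [ 0.001 -0.    -1.   ]
```

{"method": "servo_tool", "body": {
  "slide": [
    [0.016, -0.005, -0.005],
    [0.034, -0.011, -0.005],
    [0.034, -0.011, -0.005],
    [0.034, -0.011, -0.005],
    [0.034, -0.011, -0.005],
    [0.034, -0.011, -0.005],
    [0.034, -0.011, 0],
    [0.032, -0.01, 0],
    [0.016, -0.005, 0],
    [0, 0, 0],
    [0, 0, 0]
  ],
  "turn": [0, 0, 0, 0, 0, 0, 0, 0, 0.029, 0, 0]
}}

```text
time_s: 15.88
position: [0.4312, 0.0006, 0.298]
ee_rot: [2.04, 2.387, 0.001]
ft_force: [-1.0, -0.5, 1.0]
gripper_width: 0.0885
gripper_force: 0.0
```

```bash
python3 -c "
from h import *
m=bot.camera_model('wrist');im=bot.camera('wrist');cv2.imwrite('pics/w4.png',im)
o=mask(im,'green',(270,60,420,330));print(rect(m,o,.088))
r=rect(m,o,.088);go(r[0][0],r[0][1],.069,r[2]-np.pi/2)"
```

```text
(array([ 0.4464, -0.001 ], dtype=float32), [0.0546, 0.1023], 1.735)
t 15.93 pos [ 0.4316 -0.      0.2979] slide [-0.0031  0.0142  0.2289] turn -0.009 j6 -0.21 tilt [ 0.001 -0.001 -1.   ]
```

View pics/w4.png

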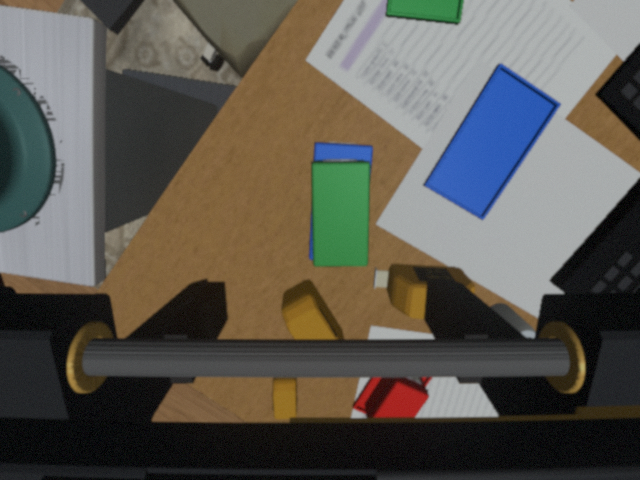

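The green lid is clear at (341,213), at (0.446, −0.001) with yaw 1.735. Descending to grasp it.

{"method": "servo_tool", "body": {
  "slide": [
    [-0.002, 0.007, 0.02],
    [-0.001, 0.007, 0.035],
    [0, 0, 0.035],
    [0, 0, 0.035],
    [0, 0, 0.03],
    [0, 0, 0.025],
    [0, 0, 0.02],
    [0, 0, 0.018],
    [0, 0, 0.01],
    [0, 0, 0],
    [0, 0, 0],
    [0, 0, 0]
  ],
  "turn": [-0.009, 0, 0, 0, 0, 0, 0, 0, 0, 0, 0, 0]
}}

```text
time_s: 16.93
position: [0.4469, -0.0011, 0.0703]
ee_rot: [2.033, 2.393, 0.002]
ft_force: [1.6, 0.7, -1.0]
gripper_width: 0.088
gripper_force: 0.0
```

```bash
python3 -c "
from h import *
go(.4464,-.001,.069,.164)"
```

```text
t 16.93 pos [ 0.4469 -0.0011  0.0703] slide [ 0.0001 -0.0005  0.0013] turn -0.002 j6 -0.22 tilt [ 0.002 -0.    -1.   ]
```

{"method": "servo_tool", "body": {
  "slide": [
    [0, 0, 0],
    [0, 0, 0],
    [0, 0, 0],
    [0, 0, 0],
    [0, 0, 0],
    [0, 0, 0],
    [0, 0, 0]
  ],
  "turn": [0, 0, 0, 0, 0, 0, 0],
  "claw": 0,
  "newtons": 30
}}

```text
time_s: 17.52
position: [0.4459, -0.0005, 0.0697]
ee_rot: [2.033, 2.395, 0.001]
ft_force: [-0.8, 1.1, 2.7]
gripper_width: 0.0555
gripper_force: 30.0
```

```bash
python3 -c "
from h import *
go(.4979,.2709,.2,1.64-np.pi/2)"
```

```text
t 17.52 pos [ 0.4459 -0.0005  0.0697] slide [ 0.2593  0.0954 -0.1303] turn 0.094 j6 -0.22 tilt [ 0.001 -0.    -1.   ]
```

{"method": "servo_tool", "body": {
  "slide": [
    [0, 0, -0.01],
    [0, 0, -0.025],
    [0, 0, -0.03],
    [0.016, 0.006, -0.03],
    [0.033, 0.012, -0.02],
    [0.033, 0.012, 0],
    [0.033, 0.012, 0],
    [0.033, 0.012, 0],
    [0.033, 0.012, 0],
    [0.033, 0.012, 0],
    [0.029, 0.011, 0],
    [0.016, 0.006, 0]
  ],
  "turn": [0, 0, 0, 0, 0, 0, 0, 0, 0, 0, 0, 0]
}}

```text
time_s: 18.52
position: [0.4972, 0.2735, 0.1842]
ee_rot: [-2.03, -2.396, -0.001]
ft_force: [-0.0, -0.8, -2.2]
gripper_width: 0.0558
gripper_force: 30.0
```

{"method": "servo_tool", "body": {
  "slide": [
    [0, 0, 0.02],
    [0, 0, 0.02],
    [0, 0, 0.02],
    [0, 0, 0.02],
    [0, 0, 0],
    [0, 0, 0],
    [0, 0, 0]
  ],
  "turn": [0.047, 0.047, 0, 0, 0, 0, 0]
}}

```text
time_s: 19.1
position: [0.4978, 0.2703, 0.1051]
ee_rot: [2.144, 2.296, 0.001]
ft_force: [-0.2, -0.2, -3.5]
gripper_width: 0.0558
gripper_force: 30.0
```

```bash
python3 -c "
from h import *
m=bot.camera_model('wrist');im=bot.camera('wrist');cv2.imwrite('pics/w5.png',im)
go(.4979,.2709,.0287,1.64-np.pi/2)"
```

```text
t 19.15 pos [0.4984 0.2706 0.1058] slide [ 0.0003 -0.0006  0.0771] turn -0.0 j6 0.38 tilt [ 0.002  0.001 -1.   ]
```

View pics/w5.png

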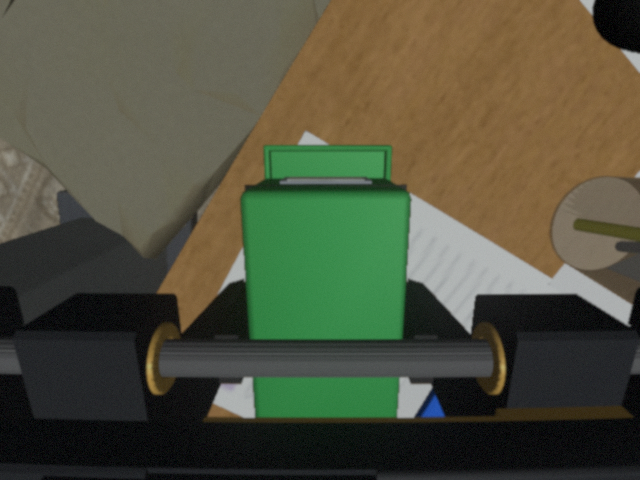

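Green is centred over its tray (columns 264–391 against 245–408), and the cup is clear on the right at (600,225). Lowering.

{"method": "servo_tool", "body": {
  "slide": [
    [0, 0, 0.02],
    [0, 0, 0.02],
    [0, 0, 0.02],
    [0, 0, 0.008],
    [0, 0, 0.003],
    [0, 0, 0.002],
    [0, 0, 0.001],
    [0, 0, 0.001],
    [0, 0, 0],
    [0, 0, 0],
    [0, 0, 0]
  ],
  "turn": [0, 0, 0, 0, 0, 0, 0, 0, 0, 0, 0]
}}

```text
time_s: 20.07
position: [0.4978, 0.2706, 0.0299]
ee_rot: [2.143, 2.296, 0.002]
ft_force: [1.1, -0.2, -2.8]
gripper_width: 0.0559
gripper_force: 30.0
```

{"method": "servo_tool", "body": {
  "slide": [
    [0, 0, 0.001],
    [0, 0, 0.001],
    [0, 0, 0],
    [0, 0, 0]
  ],
  "turn": [0, 0, 0, 0]
}}

```text
time_s: 20.4
position: [0.4978, 0.2706, 0.0286]
ee_rot: [2.143, 2.297, 0.001]
ft_force: [-2.5, -1.6, 6.1]
gripper_width: 0.0557
gripper_force: 30.0
```

{"method": "servo_tool", "body": {
  "slide": [
    [0, 0, 0],
    [0, 0, 0],
    [0, 0, 0],
    [0, 0, 0],
    [0, 0, -0.01],
    [0, 0, -0.02],
    [0, 0, -0.035],
    [0, 0, -0.035],
    [0, 0, -0.035],
    [0, 0, -0.035],
    [0, 0, -0.035],
    [0, 0, -0.035]
  ],
  "turn": [0, 0, 0, 0, 0, 0, 0, 0, 0, 0, 0, 0],
  "claw": 1
}}

```text
time_s: 21.4
position: [0.497, 0.2703, 0.2698]
ee_rot: [2.143, 2.297, 0.001]
ft_force: [-0.1, -0.1, 0.1]
gripper_width: 0.0883
gripper_force: 0.0
```

```bash
python3 -c "
from h import *
go(.435,.0,.27,1.66-np.pi/2)"
```

```text
t 21.4 pos [0.497  0.2703 0.2698] slide [-0.2653 -0.0805 -0.0003] turn -0.02 j6 0.39 tilt [ 0.001  0.    -1.   ]
```

{"method": "servo_tool", "body": {
  "slide": [
    [-0.016, -0.005, 0],
    [-0.034, -0.01, 0],
    [-0.034, -0.01, 0],
    [-0.034, -0.01, 0],
    [-0.034, -0.01, 0],
    [-0.034, -0.01, 0],
    [-0.034, -0.01, 0],
    [-0.03, -0.01, 0],
    [-0.015, -0.005, 0],
    [0, 0, 0],
    [0, 0, 0]
  ],
  "turn": [0, 0, 0, 0, 0, 0, 0, 0, -0.02, 0, 0]
}}

```text
time_s: 22.32
position: [0.4355, -0.0001, 0.2675]
ee_rot: [2.124, 2.315, 0.001]
ft_force: [0.5, 0.1, -0.6]
gripper_width: 0.0881
gripper_force: 0.0
```

```bash
python3 -c "
from h import *
m=bot.camera_model('wrist');im=bot.camera('wrist');cv2.imwrite('pics/w6.png',im)
o=mask(im,'blue',(270,60,390,330))
n,l,st,c=cv2.connectedComponentsWithStats(o);print([tuple(x) for x in st[1:] if x[4]>300])
r=rect(m,o,.044);print(r);go(r[0][0],r[0][1],.025,r[2]-np.pi/2)"
```

```text
[(np.int32(305), np.int32(142), np.int32(63), np.int32(127), np.int32(7605))]
(array([0.4468, 0.0021], dtype=float32), [0.0605, 0.1285], 1.671)
t 22.37 pos [0.4358 0.0006 0.2674] slide [0.0004 0.011  0.2424] turn -0.013 j6 -0.14 tilt [ 0.001  0.001 -1.   ]
```

View pics/w6.png

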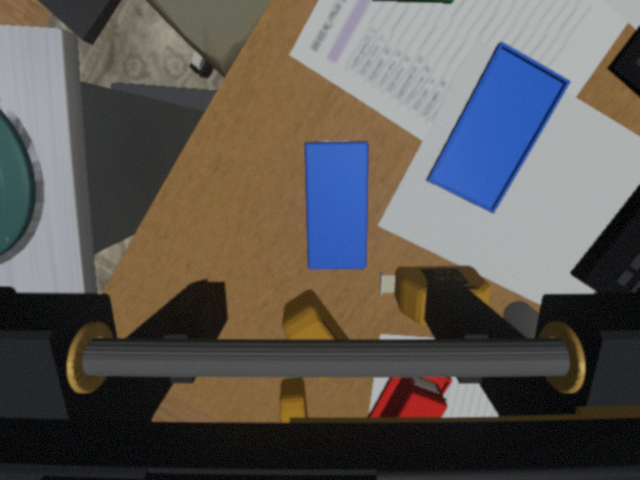

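The blue box is alone at (337,205), at (0.447, 0.002) with yaw 1.671. Descending.

{"method": "servo_tool", "body": {
  "slide": [
    [0, 0.006, 0.02],
    [0, 0.005, 0.035],
    [0, 0, 0.035],
    [0, 0, 0.035],
    [0, 0, 0.035],
    [0, 0, 0.03],
    [0, 0, 0.02],
    [0, 0, 0.015],
    [0, 0, 0.01],
    [0, 0, 0.005],
    [0, 0, 0],
    [0, 0, 0]
  ],
  "turn": [-0.013, 0, 0, 0, 0, 0, 0, 0, 0, 0, 0, 0]
}}

```text
time_s: 23.37
position: [0.4475, 0.002, 0.0278]
ee_rot: [2.104, 2.332, 0.001]
ft_force: [-0.4, 0.1, 1.2]
gripper_width: 0.088
gripper_force: 0.0
```

```bash
python3 -c "
from h import *
go(.4468,.0021,.0255,.1)"
```

```text
t 23.37 pos [0.4475 0.002  0.0278] slide [ 0.0002 -0.0007  0.0023] turn 0.003 j6 -0.15 tilt [ 0.001  0.    -1.   ]
```

{"method": "servo_tool", "body": {
  "slide": [
    [0, 0, 0.002],
    [0, 0, 0],
    [0, 0, 0],
    [0, 0, 0],
    [0, 0, 0],
    [0, 0, 0],
    [0, 0, 0]
  ],
  "turn": [0, 0, 0, 0, 0, 0, 0],
  "claw": 0,
  "newtons": 35
}}

```text
time_s: 23.95
position: [0.4472, 0.0015, 0.0258]
ee_rot: [2.105, 2.331, 0.001]
ft_force: [-2.0, 0.5, 6.1]
gripper_width: 0.0615
gripper_force: 35.0
```

```bash
python3 -c "
from h import *
go(.6084,.0928,.14,1.221-np.pi/2)"
```

```text
t 23.95 pos [0.4472 0.0015 0.0258] slide [ 0.0744  0.1698 -0.1141] turn 0.452 j6 -0.15 tilt [ 0.001 -0.    -1.   ]
```

{"method": "servo_tool", "body": {
  "slide": [
    [0, 0, -0.01],
    [0, 0, -0.025],
    [0, 0, -0.03],
    [0.006, 0.014, -0.03],
    [0.012, 0.028, -0.019],
    [0.012, 0.028, 0],
    [0.012, 0.028, 0],
    [0.012, 0.028, 0],
    [0.012, 0.028, 0],
    [0.008, 0.016, 0],
    [0, 0, 0],
    [0, 0, 0]
  ],
  "turn": [0, 0, 0, 0, 0, 0, 0, 0, 0, 0, 0, 0]
}}

```text
time_s: 24.95
position: [0.6081, 0.0929, 0.1385]
ee_rot: [-2.103, -2.332, 0.002]
ft_force: [-0.6, 0.7, -3.9]
gripper_width: 0.0622
gripper_force: 35.0
```

{"method": "servo_tool", "body": {
  "slide": [
    [0, 0, 0],
    [0, 0, 0.01],
    [0, 0, 0.01],
    [0, 0, 0.01],
    [0, 0, 0.01],
    [0, 0, 0],
    [0, 0, 0],
    [0, 0, 0]
  ],
  "turn": [0.09, 0.09, 0.09, 0.09, 0.092, 0, 0, 0]
}}

```text
time_s: 25.62
position: [0.6078, 0.0921, 0.0996]
ee_rot: [-2.573, -1.803, 0.0]
ft_force: [0.0, 0.7, -3.6]
gripper_width: 0.0619
gripper_force: 35.0
```

```bash
python3 -c "
from h import *
m=bot.camera_model('wrist');im=bot.camera('wrist');cv2.imwrite('pics/w7.png',im)
go(.6084,.0928,.0288,1.221-np.pi/2)"
```

```text
t 25.67 pos [0.6084 0.0922 0.1   ] slide [ 0.0005 -0.0002  0.0712] turn 0.001 j6 0.46 tilt [ 0.001  0.    -1.   ]
```

View pics/w7.png

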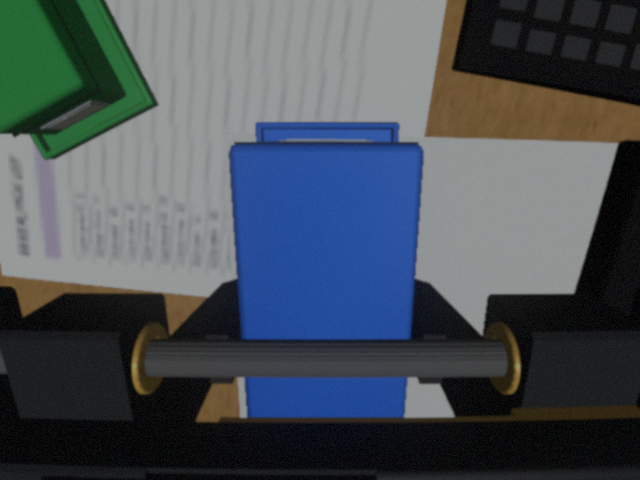

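The blue box is centred over its tray (columns 257–398 against 231–422). Lowering.

{"method": "servo_tool", "body": {
  "slide": [
    [0, 0, 0.02],
    [0, 0, 0.02],
    [0, 0, 0.015],
    [0, 0, 0.008],
    [0, 0, 0.003],
    [0, 0, 0.002],
    [0, 0, 0.001],
    [0, 0, 0.001],
    [0, 0, 0],
    [0, 0, 0]
  ],
  "turn": [0, 0, 0, 0, 0, 0, 0, 0, 0, 0]
}}

```text
time_s: 26.5
position: [0.609, 0.0926, 0.0301]
ee_rot: [2.574, 1.801, 0.002]
ft_force: [0.6, -0.3, -2.6]
gripper_width: 0.0616
gripper_force: 35.0
```

{"method": "servo_tool", "body": {
  "slide": [
    [0, 0, 0.001],
    [0, 0, 0.001],
    [0, 0, 0],
    [0, 0, 0]
  ],
  "turn": [0, 0, 0, 0]
}}

```text
time_s: 26.83
position: [0.6091, 0.0926, 0.0288]
ee_rot: [2.574, 1.801, 0.002]
ft_force: [-2.9, 0.3, 6.2]
gripper_width: 0.0614
gripper_force: 35.0
```

{"method": "servo_tool", "body": {
  "slide": [
    [0, 0, 0],
    [0, 0, 0],
    [0, 0, 0],
    [0, 0, 0],
    [0, 0, -0.01],
    [0, 0, -0.02],
    [0, 0, -0.035],
    [0, 0, -0.035],
    [0, 0, -0.035],
    [0, 0, -0.035],
    [0, 0, -0.035],
    [0, 0, -0.025]
  ],
  "turn": [0, 0, 0, 0, 0, 0, 0, -0.1, -0.1, -0.1, -0.1, -0.107],
  "claw": 1
}}

```text
time_s: 27.83
position: [0.6093, 0.0926, 0.2621]
ee_rot: [2.032, 2.391, 0.005]
ft_force: [1.3, -0.0, -0.5]
gripper_width: 0.088
gripper_force: 0.0
```

```bash
python3 -c "
from h import *
go(.417,-.25,.25,.16)"
```

```text
t 27.83 pos [0.6093 0.0926 0.2621] slide [-0.3071 -0.2451  0.011 ] turn 0.002 j6 -0.05 tilt [ 0.005  0.001 -1.   ]
```

{"method": "servo_tool", "body": {
  "slide": [
    [-0.015, -0.012, 0],
    [-0.03, -0.024, 0],
    [-0.03, -0.024, 0],
    [-0.03, -0.024, 0],
    [-0.03, -0.024, 0],
    [-0.03, -0.024, 0],
    [-0.03, -0.024, 0],
    [-0.03, -0.024, 0],
    [-0.03, -0.024, 0],
    [-0.03, -0.024, 0.005],
    [-0.022, -0.017, 0.005],
    [0, 0, 0]
  ],
  "turn": [0, 0, 0, 0, 0, 0, 0, 0, 0, 0, 0, 0]
}}

```text
time_s: 28.83
position: [0.4116, -0.2524, 0.2471]
ee_rot: [-2.046, -2.384, 0.003]
ft_force: [-0.7, -0.3, 0.1]
gripper_width: 0.088
gripper_force: 0.0
```

```bash
python3 -c "
from h import *
m=bot.camera_model('wrist');im=bot.camera('wrist');cv2.imwrite('pics/w8.png',im)
mt=bot.camera_model('top');it=bot.camera('top')
o=mask(it,'blue',(240,180,340,265),110,40)
cv2.imwrite('pics/t8.png',cv2.resize(it[180:300,180:340],None,fx=5,fy=5,interpolation=cv2.INTER_CUBIC))
go(.4172,-.2604,.0266,.16)"
```

```text
t 28.93 pos [ 0.4138 -0.2496  0.2477] slide [-0.0112  0.0016  0.2211] turn -0.006 j6 -0.75 tilt [ 0.  0. -1.]
```

View pics/w8.png

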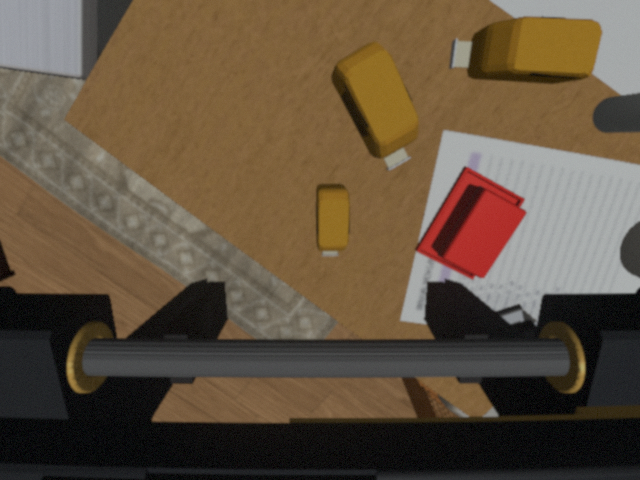

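View pics/t8.png

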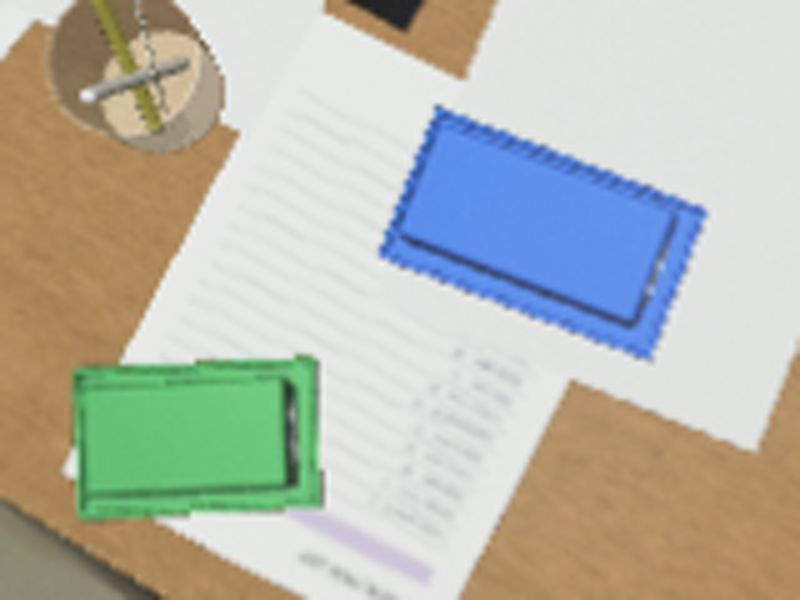

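The wrist view shows the tape standing at (333,218), tongue toward −y (330,254). The top crop shows green and blue lying flat in their trays, with the blue lid corners at about (435,122), (680,215), (635,325) and (400,237).

```bash
python3 -c "
from h import *
im=cv2.imread('pics/w8.png');m=bot.camera_model('wrist')
o=mask(im,'yellow',(305,175,360,262),90);ys,xs=np.nonzero(o);print(xs.min(),xs.max(),ys.min(),ys.max())
print(rect(m,o,.045))
for z in(0,.01,.027,.054): print(z,cast(m,[(333,ys.min()),(331,ys.max()),(330,256)],z)[:,:2].round(4).tolist())
mt=bot.camera_model('top')
w=cast(mt,np.array([(435,122),(680,215),(635,325),(400,237)])/5.+[180,180],.047)[:,:2];print(w.mean(0))
print(rect(m,mask(im,'red',(410,160,530,285)),.03))
g=cast(mt,np.array([(435,105),(707,212),(650,360),(380,257)])/5.+[180,180],.009)[:,:2];print('tray',g.mean(0))
"
```

```text
305 359 175 261
(array([ 0.4214, -0.2545], dtype=float32), [0.0532, 0.0838], 1.725)
0 [[0.417, -0.2169], [0.4299, -0.311], [0.4278, -0.3054]]
0.01 [[0.4166, -0.2161], [0.4292, -0.3077], [0.4272, -0.3022]]
0.027 [[0.4161, -0.2146], [0.428, -0.3021], [0.4261, -0.2968]]
0.054 [[0.4151, -0.2123], [0.4262, -0.2931], [0.4245, -0.2883]]
[0.6067868  0.09185953]
(array([ 0.5632, -0.2433], dtype=float32), [0.0801, 0.0951], 1.253)
tray [0.6067832  0.09136995]
```

{"method": "servo_tool", "body": {
  "slide": [
    [-0.004, 0.001, 0.02],
    [0, 0, 0.035],
    [0, 0, 0.035],
    [0, 0, 0.035],
    [0, 0, 0.03],
    [0, 0, 0.025],
    [0, 0, 0.015],
    [0, 0, 0.012],
    [0, 0, 0.006],
    [0, 0, 0],
    [0, 0, 0],
    [0, 0, 0]
  ],
  "turn": [-0.006, 0, 0, 0, 0, 0, 0, 0, 0, 0, 0, 0]
}}

```text
time_s: 29.93
position: [0.4172, -0.253, 0.0354]
ee_rot: [2.031, 2.394, 0.001]
ft_force: [-0.9, 0.5, 0.2]
gripper_width: 0.0883
gripper_force: 0.0
```

```bash
python3 -c "
from h import *
go(.4162,-.254,.029,.16)"
```

```text
t 29.93 pos [ 0.4172 -0.253   0.0354] slide [-0.0008 -0.0012  0.0064] turn 0.004 j6 -0.76 tilt [ 0.002 -0.001 -1.   ]
```

{"method": "servo_tool", "body": {
  "slide": [
    [-0.001, -0.001, 0.004],
    [0, 0, 0.002],
    [0, 0, 0],
    [0, 0, 0],
    [0, 0, 0]
  ],
  "turn": [0.004, 0, 0, 0, 0]
}}

```text
time_s: 30.35
position: [0.4152, -0.2541, 0.0284]
ee_rot: [2.038, 2.39, 0.0]
ft_force: [0.4, -0.1, -0.2]
gripper_width: 0.0882
gripper_force: 0.0
```

{"method": "servo_tool", "body": {
  "slide": [
    [0, 0, 0],
    [0, 0, 0],
    [0, 0, 0],
    [0, 0, 0],
    [0, 0, 0],
    [0, 0, 0],
    [0, 0, 0],
    [0, 0, 0]
  ],
  "turn": [0, 0, 0, 0, 0, 0, 0, 0],
  "claw": 0,
  "newtons": 25
}}

```text
time_s: 31.02
position: [0.4152, -0.254, 0.0283]
ee_rot: [-2.038, -2.391, 0.0]
ft_force: [-0.6, 0.8, 0.2]
gripper_width: 0.0365
gripper_force: 0.0
```

{"method": "servo_tool", "body": {
  "slide": [
    [0, 0, -0.01],
    [0, 0, -0.03],
    [0, 0, -0.035],
    [0, 0, -0.035],
    [0, 0, -0.035],
    [0, 0, -0.025],
    [0, 0, 0],
    [0, 0, 0]
  ],
  "turn": [0, 0, 0, 0, 0, 0, 0, 0]
}}

```text
time_s: 31.68
position: [0.416, -0.2545, 0.2001]
ee_rot: [2.035, 2.388, 0.001]
ft_force: [0.2, -0.6, -3.7]
gripper_width: 0.0294
gripper_force: 25.0
```

```bash
python3 -c "
from h import *
go(.608,.0925,.2,1.221-np.pi/2)"
```

```text
t 31.68 pos [ 0.416  -0.2545  0.2001] slide [ 0.3122  0.2445 -0.    ] turn 0.509 j6 -0.76 tilt [ 0.003 -0.002 -1.   ]
```

{"method": "servo_tool", "body": {
  "slide": [
    [0.015, 0.012, 0],
    [0.03, 0.0235, 0],
    [0.03, 0.0235, 0],
    [0.03, 0.0235, 0],
    [0.03, 0.0235, 0],
    [0.03, 0.0235, 0],
    [0.03, 0.0235, 0],
    [0.03, 0.0235, 0],
    [0.03, 0.0235, 0],
    [0.03, 0.0235, 0],
    [0.027, 0.021, 0],
    [0, 0, 0]
  ],
  "turn": [0, 0, 0, 0, 0, 0, 0, 0, 0, 0, 0, 0]
}}

```text
time_s: 32.68
position: [0.6078, 0.098, 0.1948]
ee_rot: [-2.031, -2.392, 0.0]
ft_force: [1.0, -0.1, -1.9]
gripper_width: 0.0292
gripper_force: 25.0
```

{"method": "servo_tool", "body": {
  "slide": [
    [0, 0, 0.02],
    [0, 0, 0.02],
    [0, 0, 0.02],
    [0, 0, 0.02],
    [0, 0, 0.01],
    [0, 0, 0],
    [0, 0, 0],
    [0, 0, 0]
  ],
  "turn": [0.1, 0.1, 0.1, 0.1, 0.109, 0, 0, 0]
}}

```text
time_s: 33.35
position: [0.6067, 0.0925, 0.1076]
ee_rot: [-2.572, -1.804, 0.002]
ft_force: [-0.4, 0.2, -1.5]
gripper_width: 0.0294
gripper_force: 25.0
```

```bash
python3 -c "
from h import *
m=bot.camera_model('wrist');im=bot.camera('wrist');cv2.imwrite('pics/w9.png',im)
go(.608,.0925,.085,1.221-np.pi/2)"
```

```text
t 33.4 pos [0.6074 0.0927 0.1085] slide [0.0001 0.0006 0.0235] turn 0.002 j6 0.46 tilt [ 0.  0. -1.]
```

View pics/w9.png

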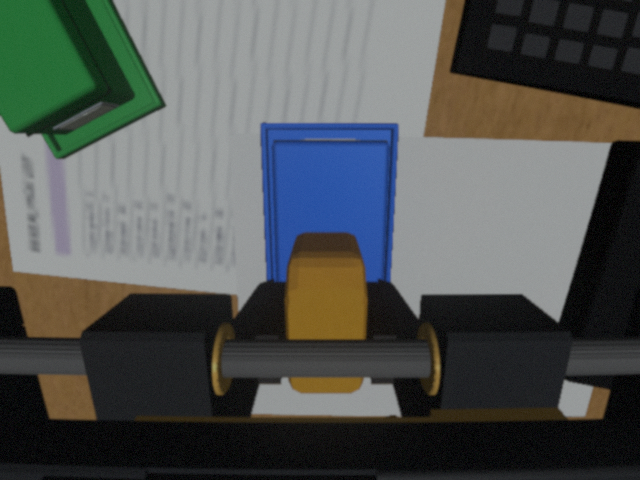

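The tape hangs upright over the blue lid (lid columns 272–388, tape around 326). I'll shift about 1.5 mm along +y and lower until contact.

{"method": "servo_tool", "body": {
  "slide": [
    [0, 0.0015, 0.008],
    [0, 0, 0.008],
    [0, 0, 0.003],
    [0, 0, 0],
    [0, 0, 0],
    [0, 0, 0]
  ],
  "turn": [0, 0, 0, 0, 0, 0]
}}

```text
time_s: 33.9
position: [0.6087, 0.0923, 0.0893]
ee_rot: [2.574, 1.801, 0.0]
ft_force: [-0.3, -0.5, -2.9]
gripper_width: 0.0299
gripper_force: 25.0
```

{"method": "servo_tool", "body": {
  "slide": [
    [0, 0, 0.001],
    [0, 0, 0.001],
    [0, 0, 0.001],
    [0, 0, 0.001],
    [0, 0, 0],
    [0, 0, 0]
  ],
  "turn": [0, 0, 0, 0, 0, 0]
}}

```text
time_s: 34.4
position: [0.6085, 0.0923, 0.0852]
ee_rot: [-2.574, -1.801, 0.0]
ft_force: [0.7, 0.1, -2.5]
gripper_width: 0.0299
gripper_force: 25.0
```

{"method": "servo_tool", "body": {
  "slide": [
    [0, 0, 0.001],
    [0, 0, 0.001],
    [0, 0, 0.001],
    [0, 0, 0],
    [0, 0, 0]
  ],
  "turn": [0, 0, 0, 0, 0]
}}

```text
time_s: 34.82
position: [0.6089, 0.0924, 0.0833]
ee_rot: [2.574, 1.801, 0.001]
ft_force: [-1.7, 0.3, 6.0]
gripper_width: 0.0299
gripper_force: 25.0
```

{"method": "servo_tool", "body": {
  "slide": [
    [0, 0, 0.001],
    [0, 0, 0.001],
    [0, 0, 0],
    [0, 0, 0]
  ],
  "turn": [0, 0, 0, 0]
}}

```text
time_s: 35.15
position: [0.609, 0.0925, 0.0832]
ee_rot: [2.574, 1.801, 0.001]
ft_force: [-7.7, 0.4, 15.6]
gripper_width: 0.0295
gripper_force: 25.0
```

{"method": "servo_tool", "body": {
  "slide": [
    [0, 0, -0.001],
    [0, 0, -0.001],
    [0, 0, 0],
    [0, 0, 0]
  ],
  "turn": [0, 0, 0, 0]
}}

```text
time_s: 35.48
position: [0.609, 0.0925, 0.0832]
ee_rot: [2.574, 1.801, 0.001]
ft_force: [-2.3, 0.6, 6.9]
gripper_width: 0.0295
gripper_force: 25.0
```

{"method": "servo_tool", "body": {
  "slide": [
    [0, 0, 0],
    [0, 0, 0],
    [0, 0, 0],
    [0, 0, 0],
    [0, 0, 0],
    [0, 0, 0],
    [0, 0, 0],
    [0, 0, 0],
    [0, 0, 0],
    [0, 0, 0],
    [0, 0, 0],
    [0, 0, 0]
  ],
  "turn": [0, 0, 0, 0, 0, 0, 0, 0, 0, 0, 0, 0],
  "claw": 1
}}

```text
time_s: 36.48
position: [0.6086, 0.0923, 0.0823]
ee_rot: [2.574, 1.801, 0.0]
ft_force: [0.2, -0.3, -0.4]
gripper_width: 0.088
gripper_force: 0.0
```

{"method": "servo_tool", "body": {
  "slide": [
    [0, 0, -0.01],
    [0, 0, -0.02],
    [0, 0, -0.03],
    [0, 0, -0.035],
    [0, 0, -0.035],
    [0, 0, -0.035],
    [-0.02, -0.02, -0.02],
    [-0.03, -0.02, 0],
    [-0.03, -0.02, 0],
    [-0.03, -0.02, 0],
    [0, 0, 0],
    [0, 0, 0]
  ],
  "turn": [0, 0, 0, 0, 0, 0, 0, 0, 0, 0, 0, 0]
}}

```text
time_s: 37.48
position: [0.4947, 0.0157, 0.2682]
ee_rot: [2.575, 1.798, 0.002]
ft_force: [0.7, 0.2, 0.2]
gripper_width: 0.088
gripper_force: 0.0
```

```bash
python3 -c "
from h import *
m=bot.camera_model('top');im=bot.camera('top');cv2.imwrite('pics/t9.png',im)
for n,b in(('a',(255,195,320,255)),):
  for s in(90,120,150): print(s,rect(m,mask(im,'yellow',b,s),.101))
print(rect(m,mask(im,'blue',(240,180,340,265)),.02))
w=bot.camera_model('wrist');iw=bot.camera('wrist');cv2.imwrite('pics/w10.png',iw)
go(.6,.09,.2)
r=bot.camera('scene');o=mask(r,'yellow',(225,200,315,300),90);cs=cv2.findContours(o,cv2.RETR_EXTERNAL,cv2.CHAIN_APPROX_NONE)[0]
print([ (cv2.boundingRect(c),cv2.contourArea(c)) for c in cs if cv2.contourArea(c)>50])
"
```

```text
90 (array([0.6076, 0.0825], dtype=float32), [0.0317, 0.0636], 1.32)
120 (array([0.6073, 0.0824], dtype=float32), [0.0287, 0.0635], 1.265)
150 (array([0.6098, 0.0865], dtype=float32), [0.0249, 0.0526], 1.264)
(array([0.6099, 0.0997], dtype=float32), [0.083, 0.1342], 1.221)
t 37.58 pos [0.4965 0.0166 0.2683] slide [0.1044 0.0719 0.0685] turn 0.0 j6 0.33 tilt [ 0.002  0.    -1.   ]
[((259, 250, 36, 36), 837.0), ((255, 200, 60, 43), 656.0)]
```

```bash
python3 -c "
from h import *
m=bot.camera_model('wrist');im=cv2.imread('pics/w10.png')
K=m['mtx'];p=m['R']@np.array([.608,.09,.08])+m['t'];u=(K@(p/p[2]))[:2];print(u)
x,y=map(int,u);b=(max(x-90,0),max(y-110,0),x+90,y+110)
for s in(120,150):
  o=mask(im,'yellow',b,s)
  for z in(.101,.09): print(s,rect(m,o,z))
o=mask(im,'blue',(max(x-140,0),0,x+140,y+160))|mask(im,'yellow',b,150);print(rect(m,o,.009))
"
```

```text
[419.09300278  90.70952143]
120 (array([0.6046, 0.084 ], dtype=float32), [0.0367, 0.0603], 1.226)
120 (array([0.6077, 0.0842], dtype=float32), [0.0381, 0.0625], 1.226)
150 (array([0.6068, 0.0834], dtype=float32), [0.0315, 0.059], 1.245)
150 (array([0.61  , 0.0835], dtype=float32), [0.0327, 0.0612], 1.245)
(array([0.6102, 0.0931], dtype=float32), [0.0846, 0.152], 1.221)
```

Two views put the case middle about 10 mm to the tongue side of the lid centre. I'll regrasp and shift it 5 mm.

{"method": "servo_tool", "body": {
  "slide": [
    [0.03, 0.02, 0],
    [0.03, 0.02, 0],
    [0.03, 0.02, 0],
    [0.02, 0.02, 0.02],
    [0, 0, 0.02],
    [0, 0, 0],
    [0, 0, 0]
  ],
  "turn": [0, 0, 0, 0, 0, 0, 0]
}}

```text
time_s: 38.22
position: [0.6081, 0.0931, 0.225]
ee_rot: [-2.571, -1.801, 0.007]
ft_force: [-0.3, -0.7, 0.8]
gripper_width: 0.0883
gripper_force: 0.0
```

```bash
python3 -c "
from h import *
go(.6088,.0915,.083,1.221-np.pi/2)"
```

```text
t 38.22 pos [0.6081 0.0931 0.225 ] slide [-0.0009  0.0019  0.142 ] turn 0.001 j6 0.46 tilt [-0.005 -0.001 -1.   ]
```

{"method": "servo_tool", "body": {
  "slide": [
    [0, 0, 0.02],
    [0, 0, 0.03],
    [0, 0, 0.03],
    [0, 0, 0.025],
    [0, 0, 0.02],
    [0, 0, 0.012],
    [0, 0, 0.005],
    [0, 0, 0],
    [0, 0, 0]
  ],
  "turn": [0, 0, 0, 0, 0, 0, 0, 0, 0]
}}

```text
time_s: 38.97
position: [0.6097, 0.0923, 0.0869]
ee_rot: [2.574, 1.8, 0.003]
ft_force: [0.1, 0.1, -0.2]
gripper_width: 0.088
gripper_force: 0.0
```

{"method": "servo_tool", "body": {
  "slide": [
    [0, 0, 0],
    [0, 0, 0],
    [0, 0, 0],
    [0, 0, 0],
    [0, 0, 0],
    [0, 0, 0],
    [0, 0, 0],
    [0, 0, 0],
    [0, 0, 0],
    [0, 0, 0],
    [0, 0, 0],
    [0, 0, 0]
  ],
  "turn": [0, 0, 0, 0, 0, 0, 0, 0, 0, 0, 0, 0],
  "claw": 0,
  "newtons": 20
}}

```text
time_s: 39.97
position: [0.6086, 0.0923, 0.0852]
ee_rot: [-2.574, -1.801, 0.0]
ft_force: [0.4, -0.3, -1.0]
gripper_width: 0.03
gripper_force: 20.0
```

{"method": "servo_tool", "body": {
  "slide": [
    [0, 0, -0.002],
    [0, 0, -0.003],
    [0.0025, 0, 0],
    [0.0025, 0, 0],
    [0, 0, 0],
    [0, 0, 0.002],
    [0, 0, 0.001],
    [0, 0, 0],
    [0, 0, 0]
  ],
  "turn": [0, 0, 0, 0, 0, 0, 0, 0, 0]
}}

```text
time_s: 40.72
position: [0.61, 0.0969, 0.0869]
ee_rot: [-2.574, -1.801, 0.001]
ft_force: [0.2, -0.1, -2.3]
gripper_width: 0.0298
gripper_force: 20.0
```

Now 2 mm above contact (0.0852). Lower.

{"method": "servo_tool", "body": {
  "slide": [
    [0, 0, 0.001],
    [0, 0, 0.001],
    [0, 0, 0.0005],
    [0, 0, 0],
    [0, 0, 0]
  ],
  "turn": [0, 0, 0, 0, 0]
}}

```text
time_s: 41.13
position: [0.6105, 0.097, 0.0852]
ee_rot: [2.574, 1.801, 0.0]
ft_force: [-1.1, -0.1, 0.8]
gripper_width: 0.0297
gripper_force: 20.0
```

In contact. Release and withdraw.

{"method": "servo_tool", "body": {
  "slide": [
    [0, 0, 0],
    [0, 0, 0],
    [0, 0, 0],
    [0, 0, 0],
    [0, 0, 0],
    [0, 0, 0],
    [0, 0, 0],
    [0, 0, 0],
    [0, 0, 0],
    [0, 0, 0],
    [0, 0, 0],
    [0, 0, 0]
  ],
  "turn": [0, 0, 0, 0, 0, 0, 0, 0, 0, 0, 0, 0],
  "claw": 1
}}

```text
time_s: 42.13
position: [0.6103, 0.097, 0.0848]
ee_rot: [2.574, 1.801, 0.0]
ft_force: [-0.6, 0.3, -0.6]
gripper_width: 0.088
gripper_force: 0.0
```

{"method": "servo_tool", "body": {
  "slide": [
    [0, 0, -0.01],
    [0, 0, -0.02],
    [0, 0, -0.03],
    [0, 0, -0.035],
    [0, 0, -0.035],
    [0, 0, -0.035],
    [-0.02, -0.02, -0.02],
    [-0.03, -0.02, 0],
    [-0.03, -0.02, 0],
    [-0.03, -0.02, 0],
    [0, 0, 0],
    [0, 0, 0]
  ],
  "turn": [0, 0, 0, 0, 0, 0, 0, 0, 0, 0, 0, 0]
}}

```text
time_s: 43.13
position: [0.4965, 0.0204, 0.2708]
ee_rot: [2.575, 1.798, 0.002]
ft_force: [0.3, -0.9, -0.3]
gripper_width: 0.088
gripper_force: 0.0
```

```bash
python3 -c "
from h import *
m=bot.camera_model('top');im=bot.camera('top')
for s in(90,120): print(s,rect(m,mask(im,'yellow',(255,195,320,255),s),.101))
print(bot.get_state()['time_s'])
r=bot.camera('scene');o=mask(r,'yellow',(225,200,315,300),90);cs=cv2.findContours(o,cv2.RETR_EXTERNAL,cv2.CHAIN_APPROX_NONE)[0]
print([(cv2.boundingRect(c),cv2.contourArea(c)) for c in cs if cv2.contourArea(c)>50])
t0=cv2.imread('pics/top0.png')
for n,(x,y) in dict(cup=(207,193),glue=(369,198)).items(): print(n,np.abs(im[y-18:y+18,x-18:x+18].astype(int)-t0[y-18:y+18,x-18:x+18]).mean())
"
```

```text
90 (array([0.6098, 0.0873], dtype=float32), [0.0316, 0.063], 1.342)
120 (array([0.6092, 0.0871], dtype=float32), [0.028, 0.0628], 1.265)
43.1833
[((257, 251, 36, 36), 837.0), ((255, 200, 60, 43), 653.0)]
cup 4.378343621399177
glue 3.8209876543209877
```

```bash
python3 -c "
from plant import bot
print(bot.hand_in())"
```

```text
the job is handed in; nothing more can be done
None
```

I handed the job in at about 43 s: the red, green and blue boxes are flat in their own trays and the tape measure stands upright within a few millimetres of the middle of the blue lid, after I regrasped it once to move it 5 mm; the arm stayed clear of the pen cup and glue bottle.

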